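# Queue sample discs in the feed guide

## Task

Push the three sample discs with the fingertips, one at a time, through the gate between the two brass posts into the slot of the blue feed guide: the brown disc first, then the green one, then the white one, each lying flat and wholly past the posts. Only slide them on the bench, never pick them up, and leave the steel ring, the tape roll, the grey coil can, the bottle and the brass weight where they are.

Things in the scene. Friction and masses are not known exactly. Their poses are not given: they have to be found in the camera images.
- guide: Blue metal feed guide fixed to the bench. Origin on the bench midway between its two brass gate posts; the slot runs from there along its own -y, z up. The slot has no floor (discs slide on the bench), is 50 mm wide between walls 12 mm high, 8 mm thick. The discs start loose, side by side, some 90 to 220 mm in front of the gate (+y).
- gate (a point): The gate: point on the bench midway between the two brass posts (10 mm thick, 16 mm high, centred 28 mm either side), which leave 46 mm between them. In front of the posts two lips, 12 mm high, flare out at 45 degrees to about 60 mm either side and 30 mm ahead. Axes as the guide's.
- slot_end (a point): Point on the bench at the middle of the slot's closed end: the inner face of the stop, 130 mm past the gate. Axes as the guide's.
- disc_bakelite: Brown plastic disc, diameter 35 mm, 10 mm thick, loose on the bench; origin at the centre of its underside, z is its axis.
- disc_fr4: Green disc, diameter 38 mm, 8 mm thick, loose on the bench; origin at the centre of its underside, z is its axis.
- disc_ceramic: White ceramic disc, diameter 33 mm, 10 mm thick, loose on the bench; origin at the centre of its underside, z is its axis.
- disc_steel: Bystander: steel ring, diameter 28 mm, 12 mm high, beside the gate; origin at the centre of its underside.
- tape_kapton: Bystander: amber tape roll lying flat, 59 mm across, 19 mm high; origin at the centre of its underside.
- coil_standard: Bystander: round grey coil can with two brass pins on top, 50 mm across, 46 mm high; origin at the centre of its underside.
- alcohol_bottle: Bystander: white bottle with a blue cap, 43 mm across, 100 mm high, at the back; origin at the centre of its underside. It stands between two fixed instruments to keep the gripper clear of: a meter (front face at x = 0.50, y = 0.03 to 0.39, with parcels on it up to z = 0.20) and a power supply (front at x = 0.59, y = -0.36 to -0.11, up to z = 0.24).
- weight_100g: Bystander: knobbed brass weight, 22 mm across, 36 mm high; origin at the centre of its underside.

How it is judged (in metres and radians):
On the way, in this order (a step that is already met when the one before it is completed fails the run):
1. the brown disc lies flat in the slot, past the gate posts (y of disc_bakelite in the frame of guide between -0.13 and -0.0145 m and x of disc_bakelite in the frame of guide between -0.02 and 0.02 m and height (world z) of disc_bakelite below 0.003 m and angle between disc_bakelite's own z axis and vertical below 0.1 rad), for 0.2 s.
2. the green disc lies flat in the slot, past the gate posts (y of disc_fr4 in the frame of guide between -0.13 and -0.016 m and x of disc_fr4 in the frame of guide between -0.02 and 0.02 m and height (world z) of disc_fr4 below 0.003 m and angle between disc_fr4's own z axis and vertical below 0.1 rad), for 0.2 s.
3. the white disc lies flat in the slot, past the gate posts (y of disc_ceramic in the frame of guide between -0.13 and -0.0135 m and x of disc_ceramic in the frame of guide between -0.02 and 0.02 m and height (world z) of disc_ceramic below 0.003 m and angle between disc_ceramic's own z axis and vertical below 0.1 rad), for 0.2 s.
At the end, for the whole second after the job is handed in: All three discs lie flat and at rest on the bench inside the slot, each with its trailing edge past the line joining the gate posts' centres (3 mm tolerance); they entered in the order brown, green, white (all of step 1 and all of step 2 and all of step 3 and linear speed of each of disc_bakelite, disc_fr4, disc_ceramic below 0.01 m/s); the robot touches nothing.
It fails at once if a sample disc was lifted off the bench by more than 8 mm, or tipped up (height (world z) of any of disc_bakelite, disc_fr4, disc_ceramic above 0.008 m or angle between any of disc_bakelite, disc_fr4, disc_ceramic's own z axis and vertical above 0.6 rad).
It fails at once if the steel ring, tape roll, coil can, bottle or brass weight was moved more than 20 mm (distance of any of disc_steel, tape_kapton, coil_standard, alcohol_bottle, weight_100g from where it was at the start of the episode above 0.02 m).
It also fails if it takes over 67 s, if anything falls off the work surface, if the arm or the gripper's body presses on something with over 40 N, if the wrist force passes 120 N, or if a joint passes its speed limit or range.

## Robot

A 6-joint arm with a two-finger parallel gripper is mounted at the origin on a cart in front of the work surface, level with it; the furniture and walls round the work are solid. World frame = base frame: x ahead of the robot, y to its left, z up, the work surface at z = 0. Lengths are in m, angles in degrees, forces in N, time in s.
With the tool pointing down it reaches from about 0.3 to 0.85 m from the base axis. Payload 4.2 kg.
Tool frame: the origin (TCP) lies on the front face of the gripper's body, between the roots of the fingers; the fingertips stand 78 mm ahead of it and the grasp point (between the pads) lies 60 mm ahead of it (arm.hold_point_z is the distance from the TCP to the grasp point, in m); z points along the fingers, y is the line along which they close (so a half turn about z gives the same grasp; the last joint's range is limited). The gripper opens to 91 mm and grips with 3 to 60 N. Pads are 32 mm wide; open, the fingers measure 118 mm over their backs; the gripper's body (76 mm by 178 mm) begins 60 mm behind the grasp point.
Start: joints at [71.734, 18.312, 89.639, -0, 72.044, -1.146], TCP at [0.169, 0.55, 0.292] pointing down, gripper open.
Joint ranges: [-177.97, 177.97], [-48.28, 115.42], [12.27, 149.76], [-77.06, 257.06], [2.81, 150.46], [-146.56, 146.56]. Speed limits (degrees/s): [147.25, 147.25, 180, 180, 180, 180].

## Interface

Orientations are given as [roll, pitch, yaw] about the fixed x, y, z axes, in that order (R = Rz(yaw) Ry(pitch) Rx(roll)).
In Python, from bench import arm, optics gives the robot as it stands (arm), with the cameras (optics).
- The arm moves only by the tool jog_arm, called after "Emit:" as name(argument=value, ...) on one line, values as JSON. Schema: {"type":"object","properties":{"increments":{"type":"string"},"jaw":{"type":"number"},"only":{"type":"string"},"quiet":{"type":"boolean"},"lines":{"type":"string"}},"required":["increments"],"additionalProperties":false}. increments is a string of 1 to 10 rows, parted by semicolons, with the numbers parted by spaces; each row has 4 numbers: dx, dy, dz in parts of the range, where 1.0 means 0.8 m, then a turn about the tool's z in parts of the range, where 1.0 means pi rad; each row shifts and turns the commanded pose from where the row before left it, along the tool's axes as they then stand; what a row does not reach is not made up. A row lasts 1/10 s, in which the tool goes at most 0.05 m and 8.59 degrees, less where a joint would pass 70% of its speed; a pose out of reach is approached as far as the arm can. jaw is the finger opening in m, set as the call begins (left out keeps the last). The fingers move at their own pace and stop on an object; the grip force is fixed at half the most. Time passes only in rows, so rows that do not move let the fingers close. The tool returns the time, the measured TCP pose, the force, the opening and the grip force at its end. only (a regular expression) keeps the lines of the reply that match it, lines (a string "A,B") keeps lines A to B, and quiet returns only ok. A shift or turn number past 1, either way, is cut back to 1. Input that does not fit is refused with a message, and nothing moves.
- arm.observe(): the state, without advancing time (a new reading comes with each control period).
- optics.capture(name): name is "side" or "top"; returns a dict with "img" (400x640x3 uint8, red, green, blue), "fx", "fy", "cx", "cy" (pixels), "R" (3x3) and "t" (3): a world point X has camera coordinates R X + t. Camera axes: x right, y down, z forward; pixel columns grow to the right and rows downward; lengths in m; the calibration is good to about 2 mm. A picture is of the moment at which its call begins. There is no depth.
- arm.hand_in(): hands the job in; it is judged then, once.
The state is a dict: "clock": time; "q": joint angles; "qd": joint speeds; "joint_efforts": joint torques, N m; "position": TCP position; "orientation": TCP orientation; "force": force on the tool from outside, world axes, zero at the start; "moment": the same for the moment, N m; "grip_width": finger opening in m; "grip_force": force on a finger pad.
Only numpy, scipy, OpenCV 4.12 (cv2) and the standard library are available. Lean on these libraries where they do the work, as an engineer would, in place of code of your own. Each camera call takes 0.05 s, during which the arm holds its last target. There are 200 camera calls.

## Working session

There is one attempt and no reset: what is moved stays moved. The work goes in short steps, Python scripts to look and compute and a tool call to move; the robot and the scene stay as the last step left them, time stands still between calls to the robot, and variables do not carry over. Pictures are saved under pics/ and viewed, at most 11 in all, crops included, and the job is handed in when it is done.

```bash
ls; mkdir -p pics; python3 - <<'E'
from bench import arm, optics
import cv2,numpy as np
for n in("top","side"):
    c=optics.capture(n); cv2.imwrite(f"pics/{n}0.png",c["img"][:,:,::-1]); np.savez(f"pics/{n}.npz",**c)
    print(n,c["fx"],c["fy"],c["cx"],c["cy"],np.round(c["R"],3).tolist(),np.round(c["t"],3), -np.array(c["R"]).T@c["t"])
s=arm.observe();print(s["position"],s["orientation"],s["grip_width"])
E
```

```text
bench.py
pics
top 458.1346354904459 458.1346354904459 322.15992388071345 203.69120406110056 [[0.005, -1.0, -0.019], [-0.982, -0.001, -0.188], [0.188, 0.02, -0.982]] [-0.112  0.534  1.074] [ 0.32232509 -0.13235373  1.15332904]
side 427.68395662307074 427.68395662307074 318.510229380619 199.9280705941567 [[-0.938, -0.346, -0.022], [-0.207, 0.61, -0.765], [0.279, -0.713, -0.644]] [0.464 0.221 0.927] [0.22287177 0.68709603 0.77598036]
[0.16918247 0.54920925 0.29153387] [-1.79912255e+02 -1.11427951e-03  1.62879421e+02] 0.09117807631702085
```

View pics/top0.png

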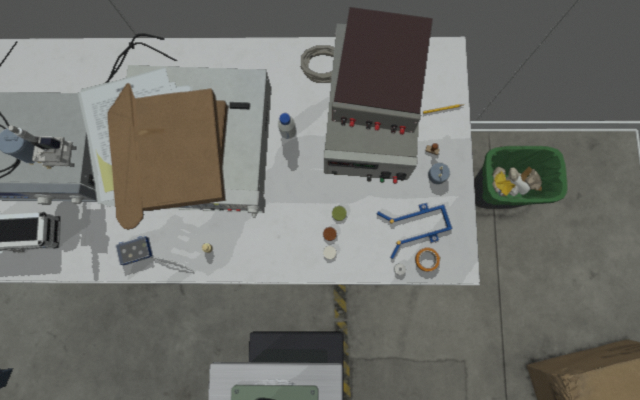

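View pics/side0.png

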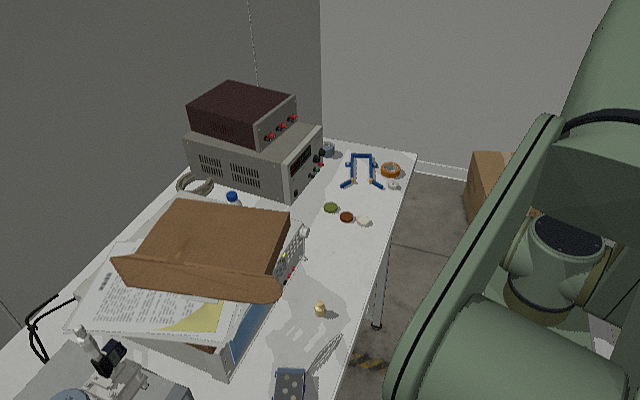

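Top view: guide with gate near (392,233), slot running right to (445,220); discs green (340,213), brown (330,234), white (330,253); steel ring (400,268), tape (427,260), coil (440,173). I'll zoom in there.

```bash
cat > h.py <<'E'
import numpy as np,cv2
from bench import arm, optics
def ground(c,u,v,z=0.):
    R=np.array(c["R"]);t=np.array(c["t"]);o=-R.T@t
    d=R.T@np.array([(u-c["cx"])/c["fx"],(v-c["cy"])/c["fy"],1.]); return (o+d*(z-o[2])/d[2])
def proj(c,X):
    p=np.array(c["R"])@np.array(X)+np.array(c["t"]); return c["fx"]*p[0]/p[2]+c["cx"],c["fy"]*p[1]/p[2]+c["cy"]
E
python3 - <<'E'
from h import *
im=cv2.imread("pics/top0.png")[160:280,315:465]
cv2.imwrite("pics/z1.png",cv2.resize(im,None,fx=5,fy=5,interpolation=cv2.INTER_CUBIC))
c=dict(np.load("pics/top.npz"))
hsv=cv2.cvtColor(cv2.imread("pics/top0.png"),cv2.COLOR_BGR2HSV)
for n,u,v,z in(("green",340,213,.008),("brown",330,234,.01),("white",330,253,.01),("ring",400,268,.012)):
    print(n,ground(c,u,v,z), hsv[v,u])
m=cv2.inRange(hsv,(100,120,50),(125,255,255)); m[:,:370]=0;m[:,460:]=0;m[:195]=0
ys,xs=np.nonzero(m);print(len(xs),xs.min(),xs.max(),ys.min(),ys.max())
E
```

```text
green [ 0.51795042 -0.15468772  0.008     ] [ 35 120 108]
brown [ 0.46412201 -0.12945898  0.01      ] [ 12 164 101]
white [ 0.416566   -0.12955194  0.01      ] [ 30  19 179]
ring [ 0.38016952 -0.30199098  0.012     ] [ 45   4 114]
401 378 450 204 257
```

View pics/z1.png

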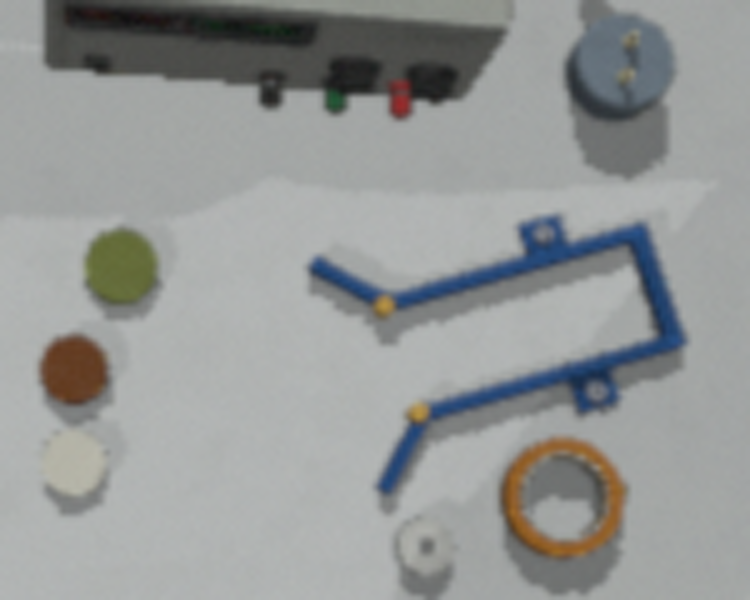

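```bash
cat >> h.py <<'E'
Z=lambda a,b:(a/5+315-.4,b/5+160-.4)
E
python3 - <<'E'
from h import *
c=dict(np.load("pics/top.npz"))
g=lambda a,b,z:ground(c,*Z(a,b),z)[:2]
p1,p2=g(384,306,.016),g(419,412,.016); e1,e2=g(640,232,.012),g(682,342,.012)
G=(p1+p2)/2; E=(e1+e2)/2; ax=(E-G)/np.linalg.norm(E-G)
print("posts",p1,p2,np.linalg.norm(p1-p2),"G",G,"E",E,np.linalg.norm(E-G),"axis",ax,np.degrees(np.arctan2(ax[1],ax[0])), "post perp",np.degrees(np.arctan2(*(p1-p2)[::-1])))
for n,a,b,z in(("green",121,266,.008),("brown",74,369,.01),("white",74,463,.01),("ring",424,545,.012),("tape",564,497,.019),("lipU",316,266,.012),("lipD",384,490,.012)):
    P=g(a,b,z);d=P-G;print(n,P,"along(-y)",d@ax,"lat(x?)",d@np.array([ax[1],-ax[0]]))
for z in(.03,.06,.09): print("knob",z,g(270,105,z),g(400,115,z),g(430,98,z),"coil",g(622,65,.046))
print("sideproj",[ [round(x) for x in proj(dict(np.load('pics/side.npz')),[*p,.005])] for p in (p1,p2,g(121,266,.008),g(74,369,.01),g(74,463,.01))])
im=cv2.imread("pics/side0.png")[110:230,290:410]
cv2.imwrite("pics/z2.png",cv2.resize(im,None,fx=5,fy=5,interpolation=cv2.INTER_CUBIC))
E
```

```text
posts [ 0.4970288  -0.28306724] [ 0.44390261 -0.29914889] 0.05550686069432087 G [ 0.47046571 -0.29110807] E [ 0.50773007 -0.42244449] 0.13652064798136304 axis [ 0.27295767 -0.96202604] -74.15965849757062 post perp 16.84141110365216
green [ 0.51845874 -0.1516491 ] along(-y) -0.1210630972547847 lat(x?) -0.08423693887765826
brown [ 0.46563176 -0.1279505 ] along(-y) -0.1582812962919712 lat(x?) -0.03988472419329288
white [ 0.41854808 -0.12805414] along(-y) -0.17103344235808404 lat(x?) 0.005439289012561334
ring [ 0.37869835 -0.30047902] along(-y) -0.01603350004938573 lat(x?) 0.09084046925699477
tape [ 0.40199739 -0.36856547] along(-y) 0.05582708979586558 lat(x?) 0.0870109030511904
lipU [ 0.51796126 -0.24987112] along(-y) -0.026706739199009424 lat(x?) -0.0569478976881712
lipD [ 0.40559491 -0.28146087] along(-y) -0.026987839950771076 lat(x?) 0.05977411723058789
knob 0.03 [ 0.59702781 -0.22636685] [ 0.59189638 -0.29147846] [ 0.60068806 -0.3067371 ] coil [ 0.61361496 -0.39969724]
knob 0.06 [ 0.5896915 -0.2238561] [ 0.58469711 -0.28722883] [ 0.59325401 -0.30207996] coil [ 0.61361496 -0.39969724]
knob 0.09 [ 0.5823552  -0.22134535] [ 0.57749785 -0.28297919] [ 0.58581996 -0.29742282] coil [ 0.61361496 -0.39969724]
sideproj [[351, 180], [370, 180], [330, 206], [345, 216], [362, 220]]
```

View pics/z2.png

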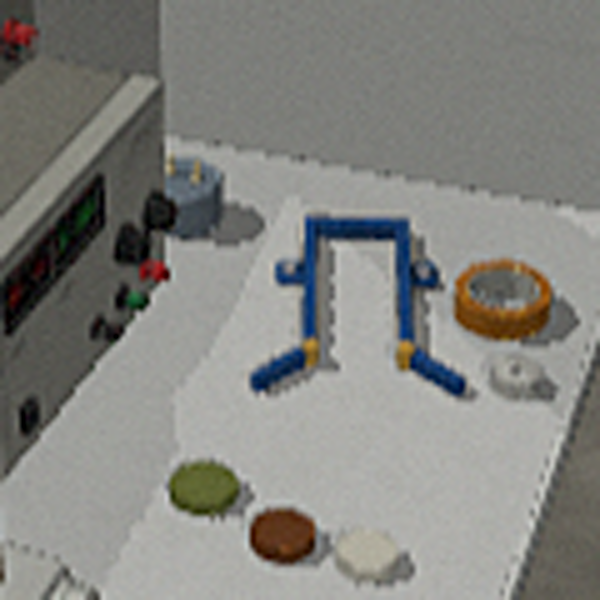

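Geometry agrees with given sizes (posts 55.5 mm apart, lips ±58 mm): gate (0.470,-0.291), slot axis at -73.7°, brown (0.466,-0.128), white (0.419,-0.128), green (0.518,-0.152). I'll turn the tool so that tool x = world +y and tool y = world +x, then travel.

Units first: shifts go in shares of 0.8 m and turns go in shares of pi rad. So 7.29 degrees is 0.0405.

Emit:
jog_arm(increments="0 0 0 0.0405;0 0 0 0.0405;0 0 0 0.0405;0 0 0 0.0405;0 0 0 0.0405;0 0 0 0.0405;0 0 0 0.0405;0 0 0 0.0405;0 0 0 0.0405;0 0 0 0.0405", jaw=0.008)

```text
clock: 1.1
position: [0.1692, 0.5493, 0.2917]
orientation: [-180.0, 0.1, 89.7]
force: [0.2, -0.4, 0.5]
grip_width: 0.0141
grip_force: 0.0
```

Emit:
jog_arm(increments="-0.0375 0.0188 0 0;-0.0375 0.0188 0 0;-0.0375 0.0188 0 0;-0.0375 0.0188 0 0;-0.0375 0.0188 0 0;-0.0375 0.0188 0 0;-0.0375 0.0188 0 0;-0.0375 0.0188 0 0;-0.0375 0.0188 0 0;-0.0375 0.0188 0 0")

```text
clock: 2.1
position: [0.3193, 0.2481, 0.2921]
orientation: [-180.0, 0.0, 90.0]
force: [0.9, 0.0, -0.1]
grip_width: 0.0077
grip_force: 0.0
```

Scaled: -0.033 m is -0.0413, 0.0147 m is 0.0184.

Emit:
jog_arm(increments="-0.0413 0.0184 0 0;-0.0413 0.0184 0 0;-0.0413 0.0184 0 0;-0.0413 0.0184 0 0;-0.0413 0.0184 0 0;-0.0413 0.0184 0 0;-0.0413 0.0184 0 0;-0.0413 0.0184 0 0;-0.0413 0.0184 0 0;-0.0413 0.0184 0 0")

```text
clock: 3.1
position: [0.4662, -0.0821, 0.2919]
orientation: [-180.0, -0.0, 90.0]
force: [0.8, 0.5, -0.4]
grip_width: 0.0078
grip_force: 0.0
```

Emit:
jog_arm(increments="0 0 0.05 0;0 0 0.05 0;0 0 0.05 0;0 0 0.0438 0;0 0 0.025 0;0 0 0 0")

```text
clock: 3.7
position: [0.464, -0.0802, 0.1145]
orientation: [-179.6, -0.1, 90.0]
force: [0.2, 0.5, 0.7]
grip_width: 0.0077
grip_force: 0.0
```

```bash
python3 - <<'E'
from h import *
c=optics.capture("top");cv2.imwrite("pics/z3.png",cv2.resize(c["img"][160:280,285:435,::-1],None,fx=5,fy=5,interpolation=cv2.INTER_CUBIC))
s=arm.observe();p=s["position"];print(p,s["q"])
E
```

```text
[ 0.46531486 -0.08042144  0.11623363] [-1.12038571e+01  2.03836937e+01  1.16462996e+02  7.16141696e-03
  4.33488902e+01 -1.11886450e+01]
```

View pics/z3.png

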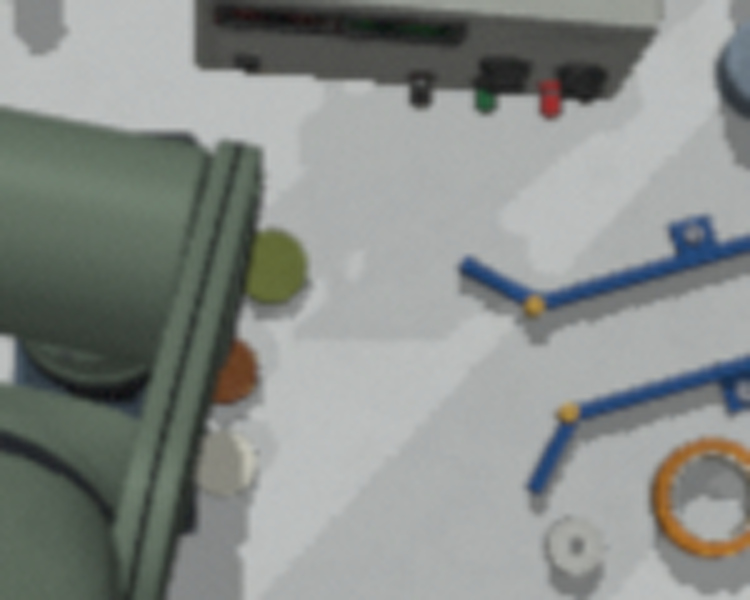

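Scaled: 0.0175 m is 0.0219, -0.01 m is -0.0125.

Emit:
jog_arm(increments="0 0 0.0213 0;0 0 0.0219 0;0 0 0 0;-0.015 0 0 0;-0.0125 -0.0013 0 0;-0.0125 -0.0013 0 0;-0.0125 -0.0013 0 0;-0.0125 -0.0013 0 0;-0.0125 -0.0013 0 0;-0.0125 -0.0013 0 0")

```text
clock: 4.75
position: [0.4599, -0.1535, 0.0827]
orientation: [-180.0, -0.0, 90.0]
force: [-0.1, 0.7, -0.6]
grip_width: 0.008
grip_force: 0.1
```

Emit:
jog_arm(increments="-0.0125 -0.0013 0 0;-0.0125 -0.0013 0 0;-0.0125 -0.0013 0 0;-0.0125 -0.0013 0 0;-0.0125 -0.0013 0 0;0 0 0 0;0 0 0 0")

```text
clock: 5.45
position: [0.4548, -0.2027, 0.0826]
orientation: [-180.0, -0.0, 89.9]
force: [-1.2, 0.2, 0.3]
grip_width: 0.0082
grip_force: 0.0
```

```bash
cat >> h.py <<'E'
L={"brown":((0,110,40),(18,255,160),.01),"green":((25,80,40),(50,255,200),.008)}
G=np.array([.4705,-.2911]);ax=np.array([.2807,-.9598]);gx=np.array([.9598,.2807])
def find(c,n):
    lo,hi,z=L[n];h=cv2.cvtColor(np.ascontiguousarray(c["img"]),cv2.COLOR_RGB2HSV);m=cv2.inRange(h,lo,hi)
    k=np.zeros_like(m);k[195:275,318:450]=1;m*=k
    q,lab,st,ce=cv2.connectedComponentsWithStats(m);i=1+np.argmax(st[1:,4]);P=ground(c,*ce[i],z)[:2]
    print(n,"area",st[i,4],"box",st[i,:4],"world",P.round(4),"guide x",round((P-G)@gx,4),"guide y",round(-(P-G)@ax,4));return P
E
python3 - <<'E'
from h import *
c=optics.capture("top");cv2.imwrite("pics/z4.png",cv2.resize(c["img"][160:280,315:465,::-1],None,fx=5,fy=5,interpolation=cv2.INTER_CUBIC))
for n in L:find(c,n)
print(arm.observe()["position"])
E
```

```text
brown area 78 box [416 248  15  23] world [ 0.4079 -0.3535] guide x -0.0776 guide y -0.0423
green area 2 box [333 209   2   2] world [ 0.5269 -0.1382] guide x 0.0971 guide y 0.1309
[ 0.4548582  -0.20246316  0.08264449]
```

View pics/z4.png

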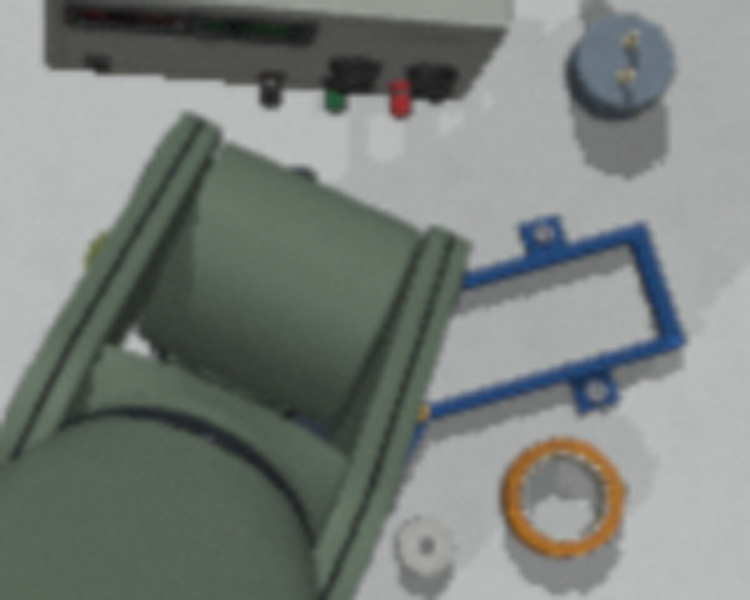

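Wrist hides the disc from above; try the side camera.

```bash
python3 - <<'E'
from h import *
c=optics.capture("side");cv2.imwrite("pics/z5.png",cv2.resize(c["img"][110:230,290:410,::-1],None,fx=5,fy=5,interpolation=cv2.INTER_CUBIC))
E
```

```text
(no output)
```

View pics/z5.png

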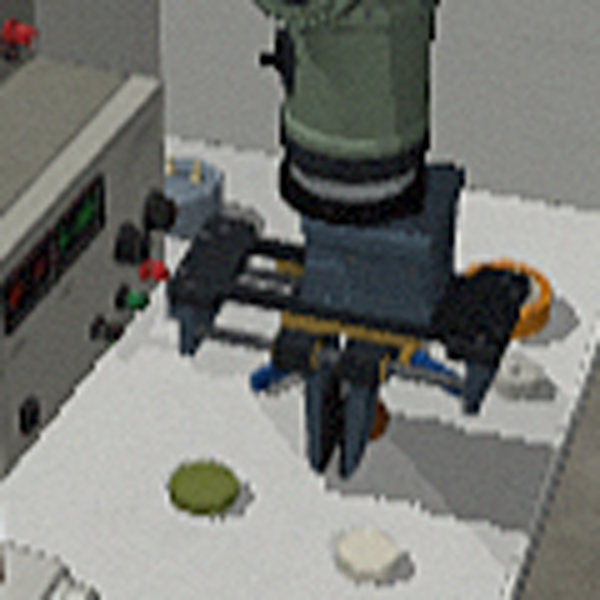

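```bash
python3 - <<'E'
from h import *
c=dict(np.load("pics/side.npz"))
z=lambda X:[round((p-o)*5) for p,o in zip(proj(c,X),(290,110))]
x,y=.4548,-.2027
for d in((-.0175,-.016),(.0175,-.016),(-.0175,.016),(.0175,.016)): print("tip",d,z([x+d[0],y+d[1],.0046]))
t=np.linspace(0,6.283,9)[:-1]
for yc in(-.220,-.228,-.236):print("disc",yc,[z([x+.0175*np.cos(a),yc+.0175*np.sin(a),.01]) for a in t])
E
```

```text
tip (-0.0175, -0.016) [374, 438]
tip (0.0175, -0.016) [314, 425]
tip (-0.0175, 0.016) [358, 473]
tip (0.0175, 0.016) [297, 460]
disc -0.22 [[315, 416], [317, 431], [336, 441], [360, 440], [375, 429], [372, 414], [353, 404], [330, 405]]
disc -0.228 [[319, 408], [321, 423], [340, 433], [364, 432], [379, 420], [376, 405], [357, 396], [334, 397]]
disc -0.236 [[323, 399], [325, 414], [344, 424], [368, 423], [382, 412], [379, 397], [361, 387], [338, 388]]
```

```bash
python3 - <<'E'
from h import *
im=cv2.imread("pics/z5.png");h=cv2.cvtColor(im,cv2.COLOR_BGR2HSV)
m=cv2.inRange(h,(0,110,30),(18,255,200));m[:,:340]=0;m[:380]=0;m[470:]=0;m[:,410:]=0
for r in range(385,455,5):
    xs=np.nonzero(m[r])[0]; print(r,(xs.min(),xs.max()) if len(xs) else None)
i=cv2.imread("pics/z2.png");h=cv2.cvtColor(i,cv2.COLOR_BGR2HSV);m=cv2.inRange(h,(0,110,30),(18,255,200));m[:480]=0;ys,xs=np.nonzero(m[:,:350]);print(xs.min(),xs.max(),ys.min(),ys.max())
c=dict(np.load("pics/side.npz"))
t=np.linspace(0,6.283,60);q=np.array([[(p-o)*5 for p,o in zip(proj(c,[.4656+.0175*np.cos(a),-.128+.0175*np.sin(a),zz]),(290,110))] for a in t for zz in(0,.01)]);print("pred0",q.min(0),q.max(0))
for xc,yc in((.4548,-.228),(.4508,-.228),(.4508,-.224),(.4548,-.234)):
    q=np.array([[(p-o)*5 for p,o in zip(proj(c,[xc+.0175*np.cos(a),yc+.0175*np.sin(a),zz]),(290,110))] for a in t for zz in(0,.01)]);print(xc,yc,q.max(0), "row@max",q[q[:,0].argmax(),1])
E
```

```text
385 None
390 None
395 None
400 None
405 (np.int64(376), np.int64(382))
410 (np.int64(375), np.int64(384))
415 (np.int64(375), np.int64(387))
420 (np.int64(375), np.int64(387))
425 (np.int64(374), np.int64(385))
430 (np.int64(371), np.int64(384))
435 (np.int64(370), np.int64(379))
440 None
445 None
450 None
0 314 510 577
pred0 [244.07199647 500.23451021] [309.89597605 558.02177622]
0.4548 -0.228 [379.66992365 447.44258324] row@max 415.19848705540824
0.4508 -0.228 [386.53257204 448.91491727] row@max 416.634319868559
0.4508 -0.224 [384.64977313 453.26375758] row@max 420.88679392212583
0.4548 -0.234 [382.49912857 440.96907448] row@max 408.86818980575015
```

Side view shows brown just ahead of the tips at about (0.4535,-0.230), on the slot axis. Back off, turn 16.3° onto the axis, then push.

Scaled: 0.012 m is 0.015, -0.011 m is -0.0138, -8.15 degrees is -0.0453.

Emit:
jog_arm(increments="0.015 0 0 0;0 -0.0138 0 -0.0453;0 0 0 -0.0453;0 0 0 0;0 0 0 0")

```text
clock: 6.05
position: [0.4442, -0.1899, 0.0828]
orientation: [180.0, -0.0, 106.1]
force: [-0.2, -0.2, -0.1]
grip_width: 0.0078
grip_force: 0.0
```

```bash
python3 - <<'E'
from h import *
p=np.array(arm.observe()["position"])[:2];print(p,"gx",(p-G)@gx,"gy",-(p-G)@ax)
E
```

```text
[ 0.44415917 -0.18989737] gx 0.0031256441832084 gy 0.10452815384778057
```

Scaled: -0.009 m is -0.0113, -0.0025 m is -0.0031.

Emit:
jog_arm(increments="-0.01 -0.0031 0 0;-0.0113 0 0 0;-0.0113 0 0 0;-0.0113 0 0 0;-0.0113 0 0 0;-0.0113 0 0 0;-0.0113 0 0 0;-0.0113 0 0 0;-0.0113 0 0 0")

```text
clock: 6.95
position: [0.4642, -0.2688, 0.0827]
orientation: [180.0, -0.0, 106.3]
force: [0.1, -0.1, -0.5]
grip_width: 0.0078
grip_force: 0.1
```

Emit:
jog_arm(increments="-0.01 0 0 0;-0.01 0 0 0;-0.0075 0 0 0;0 0 0 0;0 0 0 0")

```text
clock: 7.45
position: [0.4701, -0.2891, 0.0826]
orientation: [-180.0, -0.0, 106.3]
force: [0.2, 0.4, -0.5]
grip_width: 0.0078
grip_force: 0.0
```

```bash
python3 - <<'E'
from h import *
p=np.array(arm.observe()["position"])[:2];print(p,"gx",(p-G)@gx,"gy",-(p-G)@ax)
c=optics.capture("top");find(c,"brown")
E
```

```text
[ 0.47008151 -0.28910251] gx 0.00015903052864152232 gy 0.0020346648089620335
brown area 7 box [436 263   3   5] world [ 0.388  -0.3935] guide x -0.1079 guide y -0.0751
```

Scaled: -0.03 m is -0.0375, -0.02 m is -0.025.

Emit:
jog_arm(increments="0.025 0 0 0;0.0375 0 0 0;0.0375 0 -0.025 0;0.0375 0 -0.0375 0;0.0375 0 -0.0375 0;0.0375 0 -0.0375 0;0.0375 0 0 0;0 0 0 0")

```text
clock: 8.3
position: [0.4126, -0.0946, 0.1936]
orientation: [180.0, -0.0, 106.5]
force: [-0.4, -0.6, 1.0]
grip_width: 0.0077
grip_force: 0.0
```

```bash
python3 - <<'E'
from h import *
c=optics.capture("top");[find(c,n) for n in L]
print(arm.observe()["position"])
cv2.imwrite("pics/z6.png",cv2.resize(c["img"][160:280,315:465,::-1],None,fx=5,fy=5,interpolation=cv2.INTER_CUBIC))
E
```

```text
brown area 138 box [416 248  24  23] world [ 0.4047 -0.3639] guide x -0.0836 guide y -0.0515
green area 69 box [333 207  13   8] world [ 0.5257 -0.1515] guide x 0.0921 guide y 0.1185
[ 0.41334832 -0.09585444  0.19318083]
```

View pics/z6.png

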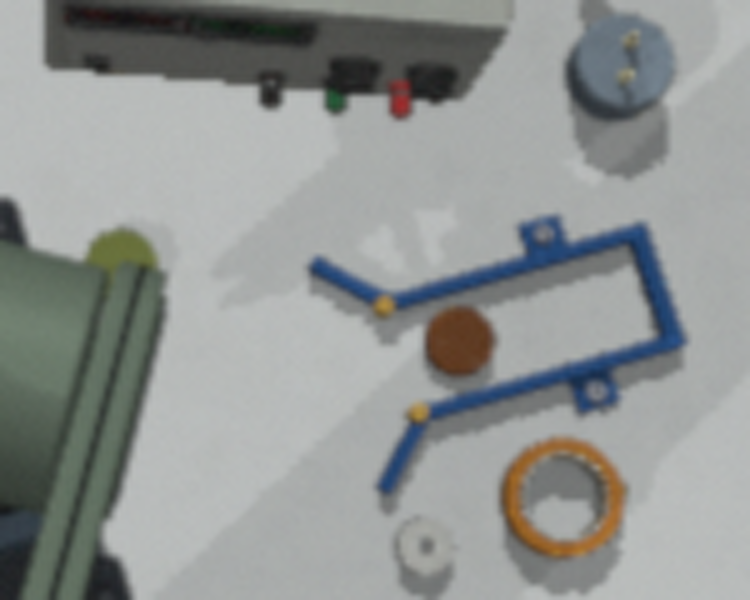

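Brown is in the slot at about guide y = -0.03; others undisturbed. Green next: hook it from the power-supply side with the inner face of an open finger, slide it away from the supply, then on to the slot axis.

Scaled: 0.02 m is 0.025, -0.016 m is -0.02, 8.15 degrees is 0.0453.

Emit:
jog_arm(increments="0 0 0 0.0453;0 0 0 0.0453;-0.02 0.025 0 0;-0.02 0.025 0 0;-0.02 0.025 0 0;-0.02 0.025 0 0;0 0 0 0;0 0 0 0;0 0 0 0", jaw=0.091)

```text
clock: 9.25
position: [0.4932, -0.1611, 0.1921]
orientation: [-179.9, -0.0, 90.0]
force: [-1.0, -0.8, 0.1]
grip_width: 0.0773
grip_force: 0.0
```

```bash
python3 - <<'E'
from h import *
s=arm.observe();print(s["position"],s["orientation"],s["grip_width"])
c=optics.capture("side");np.savez("pics/side2.npz",**c)
h=cv2.cvtColor(np.ascontiguousarray(c["img"]),cv2.COLOR_RGB2HSV);m=cv2.inRange(h,(25,80,40),(50,255,200));m[:190]=0;m[225:]=0;m[:,:310]=0;m[:,350:]=0
ys,xs=np.nonzero(m);print(len(xs),xs.min(),xs.max(),ys.min(),ys.max(),ground(c,xs.mean(),ys.mean(),.006), "orig:")
t=np.linspace(0,6.28,60);q=np.array([proj(c,[.5185+.019*np.cos(a),-.1517+.019*np.sin(a),z]) for a in t for z in(0,.008)]);print(q.min(0),q.max(0))
E
```

```text
[ 0.49321299 -0.16110379  0.1921387 ] [-1.79895070e+02 -4.27520163e-02  8.99633055e+01] 0.07726191375070832
116 324 337 203 212 [ 0.51465909 -0.14641107  0.006     ] orig:
[322.68177765 200.82024415] [336.51282697 212.06437673]
```

Scaled: 0.03 m is 0.0375, 0.02 m is 0.025.

Emit:
jog_arm(increments="0 0.0013 0.0375 0;0 0 0.0375 0;0 0 0.025 0;0 0 0.015 0;0 0 0.005 0;0 0 0 0")

```text
clock: 9.9
position: [0.4951, -0.1611, 0.0968]
orientation: [180.0, -0.0, 90.0]
force: [-0.0, -1.3, 0.2]
grip_width: 0.0912
grip_force: 0.0
```

Emit:
jog_arm(increments="0 0 0.005 0;0 0 0.0038 0;0 0 0.0038 0;0 0 0.0038 0;0 0 0 0")

```text
clock: 10.4
position: [0.4949, -0.1611, 0.0834]
orientation: [-180.0, -0.0, 90.0]
force: [-0.4, 0.3, 0.2]
grip_width: 0.0906
grip_force: 0.0
```

No contact: the finger is behind the disc. Drag 28 mm toward -x, ease off, turn to yaw 135, and shift into place.

Units first: shifts go in shares of 0.8 m and turns go in shares of pi rad. So -0.007 m is -0.0088, 0.005 m is 0.0063.

Emit:
jog_arm(increments="0 -0.0088 0 0;0 -0.0088 0 0;0 -0.0088 0 0;0 -0.0088 0 0;0 0 0 0;0 0.0063 0 0;0 0 0 0")

```text
clock: 11.1
position: [0.4733, -0.1614, 0.084]
orientation: [179.9, 0.0, 90.0]
force: [0.2, -0.2, -0.9]
grip_width: 0.091
grip_force: 0.0
```

```bash
python3 - <<'E'
from h import *
print(arm.observe()["position"])
for n in("side","top"):
    c=optics.capture(n);cv2.imwrite(f"pics/g_{n}.png",c["img"][:,:,::-1])
    h=cv2.cvtColor(np.ascontiguousarray(c["img"]),cv2.COLOR_RGB2HSV);m=cv2.inRange(h,(25,80,40),(50,255,200))
    q,lab,st,ce=cv2.connectedComponentsWithStats(m)
    for i in range(1,q):
        if st[i,4]>12:print(n,st[i],ce[i],ground(c,*ce[i],.006).round(4))
c=dict(np.load("pics/side.npz"))
t=np.linspace(0,6.28,60);q=np.array([proj(c,[.493+.019*np.cos(a),-.1517+.019*np.sin(a),z]) for a in t for z in(0,.008)]);print(q.min(0),q.max(0))
E
```

```text
[ 0.47331451 -0.16143851  0.08395611]
side [401   0  27  20 183] [414.56284153   7.60655738] [ 0.6301 -2.0039  0.006 ]
side [ 439    0  106  281 9433] [491.81098272 135.83472914] [ 0.1222 -0.6646  0.006 ]
side [412  20  16  11  50] [419.14  24.6 ] [ 0.5509 -1.7109  0.006 ]
side [333 205  14  10 117] [339.47008547 209.4017094 ] [ 0.4882 -0.1463  0.006 ]
side [579 275   4  15  24] [580.58333333 282.79166667] [-0.0985 -0.0842  0.006 ]
side [160 300  64  32 925] [200.26486486 319.25513514] [0.6573 0.2828 0.006 ]
top [493 172  13  19 109] [499.85321101 179.7706422 ] [ 0.6052 -0.5634  0.006 ]
top [104 176   7   8  16] [106.75 179.75] [0.6048 0.4513 0.006 ]
[331.46181454 202.73707824] [345.39183482 214.08970754]
```

Scaled: -0.006 m is -0.0075, -7.5 degrees is -0.0417.

Emit:
jog_arm(increments="0 0 0 -0.0417;0 0 0 -0.0417;0 0 0 -0.0417;0 0 0 -0.0417;0 0 0 -0.0417;0 0 0 -0.0417;-0.0075 0 0 0;0 0 0 0")

```text
clock: 12.0
position: [0.4774, -0.166, 0.0838]
orientation: [180.0, 0.1, 134.8]
force: [0.1, -0.2, -1.0]
grip_width: 0.0909
grip_force: 0.0
```

Emit:
jog_arm(increments="0 -0.01 0 0;0 -0.01 0 0;0 -0.01 0 0;0 -0.01 0 0;0 -0.01 0 0;0 -0.01 0 0;0 -0.01 0 0;0 -0.01 0 0;0 -0.0088 0 0;0 0 0 0")

```text
clock: 13.0
position: [0.4254, -0.2161, 0.0837]
orientation: [-180.0, -0.0, 134.9]
force: [0.3, -0.2, 0.6]
grip_width: 0.0907
grip_force: 0.0
```

```bash
python3 - <<'E'
from h import *
c=optics.capture("side");p=np.array(arm.observe()["position"])
h=cv2.cvtColor(np.ascontiguousarray(c["img"]),cv2.COLOR_RGB2HSV)
for nm,lo,hi in(("green",(25,80,40),(50,255,200)),):
    m=cv2.inRange(h,lo,hi);m[:170]=0;m[240:]=0;m[:,:310]=0;m[:,400:]=0
    q,lab,st,ce=cv2.connectedComponentsWithStats(m)
    for i in range(1,q):
        if st[i,4]>12:
            P=ground(c,*ce[i],.006)[:2]+[.0038,-.0053];print(nm,st[i],P.round(4),(P-G)@gx,-(P-G)@ax)
print(p,(p[:2]-G)@gx,-(p[:2]-G)@ax)
E
```

```text
green [358 198  10  10  87] [ 0.4419 -0.1986] -0.0014565100652825756 0.09679015632001858
[ 0.42587275 -0.21594255  0.08376276] -0.021736539310733924 0.08466299118180327
```

Scaled: -0.03 m is -0.0375, 0.005 m is 0.0063, 7.2 degrees is 0.04.

Emit:
jog_arm(increments="0 0.0063 0 0;0 0 -0.0375 0;0 0 -0.0375 0;0 0 0 0.04;0 0 0 0.04;0 0 0 0.0394;0 0 0 0.0394;0 0 0 0")

```text
clock: 13.85
position: [0.4301, -0.2116, 0.1437]
orientation: [180.0, -0.0, 106.4]
force: [0.5, -1.0, 0.1]
grip_width: 0.0908
grip_force: 0.0
```

Emit:
jog_arm(increments="0.0275 0.0106 0 0;0.0275 0.0106 0 0;0 0 0 0;0 0 0 0;0 0 0 0;0 0 0 0;0 0 0 0;0 0 0 0", jaw=0.008)

```text
clock: 14.65
position: [0.4335, -0.1655, 0.1437]
orientation: [180.0, 0.0, 106.4]
force: [1.0, 0.0, -0.4]
grip_width: 0.0297
grip_force: 0.0
```

```bash
python3 - <<'E'
from h import *
p=np.array(arm.observe()["position"]);print(p,(p[:2]-G)@gx,-(p[:2]-G)@ax)
E
```

```text
[ 0.43354284 -0.16550121  0.14370354] -0.00021590466141610531 0.13092359796539468
```

Wait for the fingers to close, check green from the top/side, then descend.

Scaled: 0.02 m is 0.025, 0.001 m is 0.0013.

Emit:
jog_arm(increments="0.0013 0 0 0;0 0 0 0;0 0 0 0;0 0 0 0;0 0 0.025 0;0 0 0.025 0;0 0 0 0", jaw=0.008)

```text
clock: 15.35
position: [0.4319, -0.1635, 0.102]
orientation: [-179.8, -0.2, 106.4]
force: [0.1, 0.1, 0.4]
grip_width: 0.0077
grip_force: 0.0
```

```bash
python3 - <<'E'
from h import *
c=optics.capture("side");p=np.array(arm.observe()["position"]);print(p,(p[:2]-G)@gx,-(p[:2]-G)@ax)
cv2.imwrite("pics/z7.png",cv2.resize(c["img"][110:230,290:410,::-1],None,fx=5,fy=5,interpolation=cv2.INTER_CUBIC))
E
```

```text
[ 0.43266811 -0.1638378   0.10304465] -0.000588546541190324 0.13276567266431322
```

View pics/z7.png

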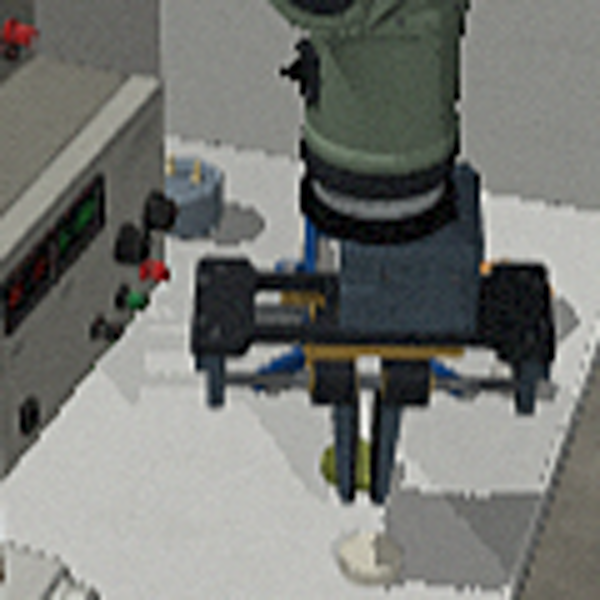

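Scaled: 0.012 m is 0.015, -0.009 m is -0.0113.

Emit:
jog_arm(increments="0 0.0006 0.015 0;0 0 0.0094 0;0 0 0 0;-0.0088 0 0 0;-0.0113 0 0 0;-0.0113 0 0 0;-0.0113 0 0 0;-0.0113 0 0 0;-0.0113 0 0 0;0 0 0 0")

```text
clock: 16.4
position: [0.4491, -0.2152, 0.0843]
orientation: [179.9, 0.1, 106.3]
force: [0.2, -0.2, -0.2]
grip_width: 0.008
grip_force: 0.0
```

```bash
python3 - <<'E'
from h import *
c=optics.capture("side");p=np.array(arm.observe()["position"]);print(p,(p[:2]-G)@gx,-(p[:2]-G)@ax)
h=cv2.cvtColor(np.ascontiguousarray(c["img"]),cv2.COLOR_RGB2HSV)
m=cv2.inRange(h,(25,80,40),(50,255,200));m[:170]=0;m[240:]=0;m[:,:310]=0;m[:,400:]=0
q,lab,st,ce=cv2.connectedComponentsWithStats(m);print(st[1:],ce[1:])
t=np.linspace(0,6.28,60);D=p[:2]+ax*.0295;q=np.array([proj(c,[D[0]+.019*np.cos(a),D[1]+.019*np.sin(a),z]) for a in t for z in(0,.008)]);print(q.min(0)+1,q.max(0)+1)
E
```

```text
[ 0.44860315 -0.21450308  0.08413911] 0.00048415473483777796 0.0796641700003924
[[356 171   1   1   1]
 [360 186   3  10  27]
 [355 189   1   5   5]] [[356.         171.        ]
 [360.96296296 190.66666667]
 [355.         191.        ]]
[354.67623616 186.98533718] [368.10862601 197.4945226 ]
```

Green is where the cradle predicts (left edge 355). Continue to the gate.

Scaled: -0.009 m is -0.0113, -0.008 m is -0.01.

Emit:
jog_arm(increments="-0.0113 0 0 0;-0.0113 0 0 0;-0.0113 0 0 0;-0.0113 0 0 0;-0.0113 0 0 0;-0.0113 0 0 0;-0.0113 0 0 0;-0.01 0 0 0;-0.0088 0 0 0;0 0 0 0")

```text
clock: 17.45
position: [0.4709, -0.2897, 0.0842]
orientation: [180.0, 0.0, 106.3]
force: [1.0, 0.1, 0.1]
grip_width: 0.0079
grip_force: 0.0
```

Emit:
jog_arm(increments="0.025 0 0 0;0.0375 0 0 0;0.0375 0 -0.0375 0;0.0375 0 -0.0375 0;0.0375 0 -0.0375 0;0.0375 0 -0.0375 0;0.0375 0 0 0;0.025 0 0 0;0 0 0 0")

```text
clock: 18.35
position: [0.4071, -0.0758, 0.2045]
orientation: [-180.0, -0.0, 106.6]
force: [0.4, 0.3, 0.1]
grip_width: 0.0078
grip_force: 0.0
```

```bash
python3 - <<'E'
from h import *
c=optics.capture("top");np.savez("pics/top3.npz",**c)
h=cv2.cvtColor(np.ascontiguousarray(c["img"]),cv2.COLOR_RGB2HSV)
for n,lo,hi,z,r in(("brown",(0,110,40),(18,255,150),.01,0),("green",(25,80,40),(50,255,200),.008,0)):
    m=cv2.inRange(h,lo,hi);m[:205]=0;m[247:]=0;m[:,:380]=0;m[:,450:]=0
    q,lab,st,ce=cv2.connectedComponentsWithStats(m);i=1+st[1:,4].argmax();P=ground(c,*ce[i],z)[:2]
    print(n,st[i],P,"gx",(P-G)@gx,"gy",-(P-G)@ax)
p=np.array(arm.observe()["position"]);print(p,(p[:2]-G)@gx,-(p[:2]-G)@ax)
E
```

```text
brown [415 218  12  13 127] [ 0.49053304 -0.35641913] gx 0.0008926306366609446 gy -0.06831657672294468
green [400 221  15  14 161] [ 0.48129108 -0.32298155] gx 0.0014081280210026977 gy -0.033628967386711964
[ 0.40792834 -0.07688997  0.20444974] 7.247993451788004e-05 0.22316265531259133
```

Brown (gy −0.068) and green (gy −0.034) are in. White lies almost on the axis: straight push.

Scaled: 0.03 m is 0.0375, -0.0035 m is -0.0044.

Emit:
jog_arm(increments="-0.0163 -0.0044 0.0375 0;0 0 0.0375 0;0 0 0.0375 0;0 0 0.025 0;0 0 0.0131 0;0 0 0 0")

```text
clock: 19.0
position: [0.4081, -0.0918, 0.0822]
orientation: [-179.8, -0.1, 106.3]
force: [0.3, 0.5, 0.9]
grip_width: 0.008
grip_force: 0.0
```

Emit:
jog_arm(increments="-0.01 0 0 0;-0.0113 0 0 0;-0.0113 0 0 0;-0.0113 0 0 0;-0.0113 0 0 0;-0.0113 0 0 0;-0.0113 0.0013 0 0;-0.0113 0.0013 0 0;0 0 0 0")

```text
clock: 19.9
position: [0.4315, -0.1598, 0.0838]
orientation: [179.9, 0.1, 106.3]
force: [-0.3, 1.0, 0.5]
grip_width: 0.0078
grip_force: 0.0
```

```bash
python3 - <<'E'
from h import *
c=optics.capture("side");p=np.array(arm.observe()["position"]);print(p,(p[:2]-G)@gx,-(p[:2]-G)@ax)
cv2.imwrite("pics/z8.png",cv2.resize(c["img"][110:230,290:410,::-1],None,fx=5,fy=5,interpolation=cv2.INTER_CUBIC))
t=np.linspace(0,6.28,60);D=p[:2]+ax*.0273;q=np.array([proj(c,[D[0]+.0165*np.cos(a),D[1]+.0165*np.sin(a),z]) for a in t for z in(0,.01)]);print((q.min(0)+1-[290,110])*5,(q.max(0)+1-[290,110])*5)
E
```

```text
[ 0.43099159 -0.15919761  0.08369074] -0.0008951717531091308 0.13768992719127873
[329.69669564 452.02728253] [390.57763536 504.847425  ]
```

View pics/z8.png

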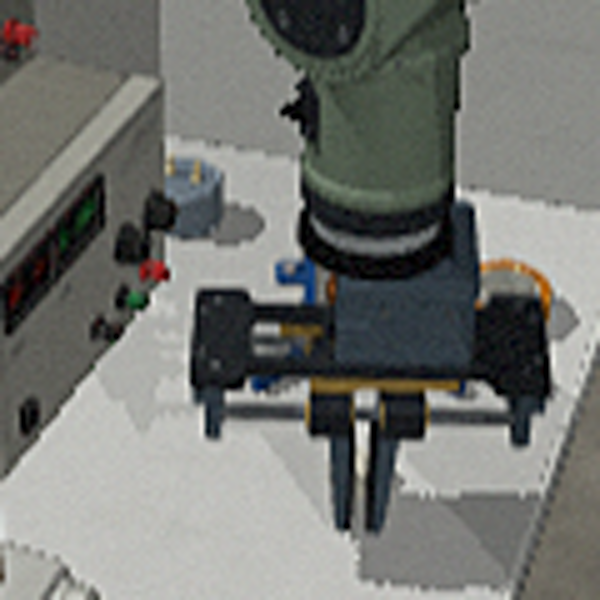

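White is centred behind the fingers (a sliver shows in the gap at ~(362,470)). Continue.

Scaled: -0.009 m is -0.0113.

Emit:
jog_arm(increments="-0.0113 0 0 0;-0.0113 0 0 0;-0.0113 0 0 0;-0.0113 0 0 0;-0.0113 0 0 0;-0.0113 0 0 0;-0.0113 0 0 0;-0.0113 0 0 0")

```text
clock: 20.75
position: [0.4511, -0.2285, 0.0837]
orientation: [180.0, -0.0, 106.4]
force: [-0.1, 0.2, 0.5]
grip_width: 0.0081
grip_force: 0.1
```

Emit:
jog_arm(increments="-0.0113 0 0 0;-0.0113 0 0 0;-0.0113 0 0 0;-0.0113 0 0 0;-0.0113 0 0 0;-0.0113 0 0 0;-0.0106 0 0 0;0 0 0 0;0 0 0 0")

```text
clock: 21.65
position: [0.4685, -0.2878, 0.0836]
orientation: [-180.0, -0.0, 106.4]
force: [-0.4, -0.2, -0.1]
grip_width: 0.0081
grip_force: 0.0
```

Emit:
jog_arm(increments="0.025 0 0 0;0.0375 0 0 0;0.0375 0 -0.0375 0;0.0375 0 -0.0375 0;0.0375 0 -0.0375 0;0.0375 0 -0.0375 0;0.0375 0 0 0;0.025 0 0 0;0 0 0 0")

```text
clock: 22.55
position: [0.4051, -0.0747, 0.204]
orientation: [-180.0, -0.0, 106.6]
force: [0.5, -0.3, -0.6]
grip_width: 0.0082
grip_force: 0.0
```

```bash
python3 - <<'E'
from h import *
c=optics.capture("top")
h=cv2.cvtColor(np.ascontiguousarray(c["img"]),cv2.COLOR_RGB2HSV)
for n,lo,hi,z in(("brown",(0,110,40),(18,255,150),.01),("green",(25,80,40),(50,255,200),.008),("white",(15,0,170),(45,60,255),.01)):
    m=cv2.inRange(h,lo,hi);m[:205]=0;m[247:]=0;m[:,:380]=0;m[:,450:]=0
    q,lab,st,ce=cv2.connectedComponentsWithStats(m)
    for i in range(1,q):
      if st[i,4]>40:
        P=ground(c,*ce[i],z)[:2];print(n,st[i],"gx",(P-G)@gx,"gy",-(P-G)@ax)
print(arm.observe()["position"])
cv2.imwrite("pics/z9.png",cv2.resize(c["img"][160:280,315:465,::-1],None,fx=5,fy=5,interpolation=cv2.INTER_CUBIC))
E
```

```text
brown [426 214  13  13 128] gx 0.0014253410771492697 gy -0.10013620749537622
green [412 217  15  15 161] gx 0.0013176124279430865 gy -0.06500270901629276
white [399 223  13  11 100] gx 0.0009716992439170466 gy -0.028922748802301307
[ 0.40598954 -0.07575642  0.20394056]
```

View pics/z9.png

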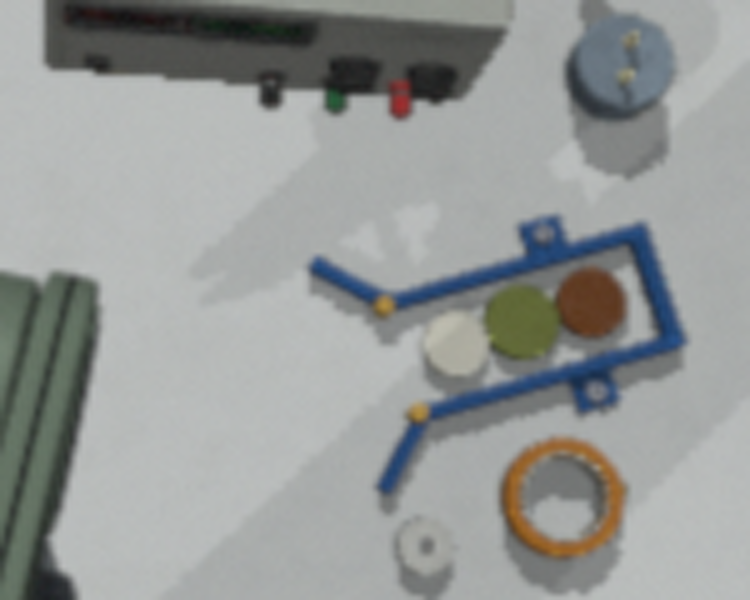

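All three discs are in the slot in order (white at (457,343), green at (522,322), brown at (591,302)), well past the posts, and the ring, tape and coil can haven't moved.

```bash
python3 -c "
from bench import arm, optics
print(arm.hand_in())"
```

```text
the job is handed in; nothing more can be done
None
```

I pushed the brown, green and white discs through the gate in that order and handed the job in at about 23 s. The last picture shows all three in the slot past the posts, with the ring, tape roll and coil can where they started; I did not re-check the bottle and brass weight, and the hand-in gave no verdict.

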